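Clear the label and hold the scanner over its barcode

ROBOT

A 6-joint arm with a two-finger parallel gripper is mounted at the origin on the work surface. World frame = base frame: x ahead of the robot, y to its left, z up, the work surface at z = 0. Lengths are in mm, angles in rad, forces in N, time in s.
With the tool pointing down it reaches from about 325 to 850 mm from the base axis. Payload 15.5 kg.
Tool frame: the origin (TCP) lies on the centre line of the jaws, within the pads' length; the fingertips stand ahead of it and the grasp point (between the pads) lies 6 mm ahead of it (bot.tips_ahead is the z of the fingertips in the tool frame, in mm); z points along the fingers, y is the line along which they close (so a half turn about z gives the same grasp; the last joint's range is limited). The gripper opens to 91 mm and grips with 3 to 60 N. Pads are 32 mm wide; open, the fingers measure 118 mm over their backs; the gripper's body (76 mm by 178 mm) begins 60 mm behind the grasp point.
Start: joints at [1.121, 0.494, 1.345, -0, 1.302, -0.096], TCP at [216.536, 586.292, 238.915] pointing down, gripper open.
Joint ranges: [-2.91, 2.91], [-0.82, 2.16], [0.22, 2.67], [-1.22, 4.37], [0.12, 2.79], [-3.08, 3.08]. Speed limits (rad/s): [1.89, 1.89, 2.57, 3.01, 3.01, 3.01].

INTERFACE

Orientations are given as a rotation vector (axis times angle).
In Python, from workcell import bot gives the robot as it stands.
- The arm moves only by the shell command python3 -m handwheel 'ROWS' [FORCE]. ROWS is JSON, a list that holds one entry, the list of rows, each a list of 7 numbers: the shift along the tool's x, y, z in mm, then the turn, a rotation vector about the tool's x, y, z in rad, then the closure, from -1 (fully open) to 1 (shut). A call has 1 to 8 rows; each row shifts and turns the commanded pose from where the row before left it, along the tool's axes as they then stand; what a row does not reach is not made up. A row lasts 1/10 s, in which the tool goes at most 50 mm and 8.59 degrees, less where a joint would pass 70% of its speed; a pose out of reach is approached as far as the arm can. A call with a gripper value outside its range is refused whole. The fingers move at their own pace and stop on an object; FORCE is the grip in N (left out, the last holds). Time passes only in rows, so rows that do not move let the fingers close. It gives the time, the measured TCP pose, the force, the opening and the grip force at its end, in the units of the state.
- bot.get_state(): the state, without advancing time (a new reading comes with each control period).
- bot.camera(name): name is "scene" or "side" or "wrist"; returns the picture (384x512x3 uint8, blue, green, red); there is no depth.
- bot.calibration(name): a dict with "fov_y" (degrees; the focal length in pixels is half the picture's height over the tangent of half this angle, whatever the lens; pixels are square), "cx", "cy" (the principal point, pixels), "dist" ([k1, k2, p1, p2, k3] as OpenCV has them; the pictures are not rectified), "R" (3x3) and "t" (3): a world point X has camera coordinates R X + t; the wrist camera has in their place "tool_from_camera" (4x4, takes a point from camera to tool coordinates, whose origin is the TCP and whose axes are the flange's). Camera axes: x right, y down, z forward; pixel columns grow to the right and rows downward; lengths in mm; the calibration is good to about 2 mm. A picture is of the moment at which its call begins: read the wrist's pose just before it. calibration takes no time and is no camera call.
- bot.finish_job(): hands the job in; it is judged then, once.
The state is a dict: "t": time; "joints": joint angles; "qd": joint speeds; "tau": joint torques, N m; "tool_pos": TCP position; "tool_rot": TCP orientation; "wrist_force": force on the tool from outside, world axes, zero at the start; "moment": the same for the moment, N m; "grip_width": finger opening in mm; "grip_force": force on a finger pad.
Only numpy, scipy, OpenCV 4.12 (cv2) and the standard library are available. Lean on these libraries where they do the work, as an engineer would, in place of code of your own. Each camera call takes 0.05 s, during which the arm holds its last target. There are 200 camera calls.

TASK

Somebody has left the stapler standing on the barcode of the carton's shipping label: lift it off and set it down gently, upright, on a clear patch of the bench, and let go of it. Then draw the cordless barcode scanner out of its charging cradle, turn it so that its window looks down at the middle of the barcode from about 10 cm away, and finish still holding it there, steady and touching nothing else. Leave the carton and the other things on the bench where they are.

Things in the scene. Friction and masses are not known exactly. Their poses are not given: they have to be found in the camera images.
- bench: The fixed white bench top. Its upper face is the work surface, z = 0.
- carton: Closed brown cardboard carton lying on the bench, 180 x 250 x 80 mm along its own x, y, z, 3.5 kg, loose. Origin: centre of its underside; z up, top face at z = 80 mm. A white 100 x 150 mm paper label is stuck flat on its top face, centred at (-10, 30, 80) mm.
- barcode (a point): Middle of the black-barred barcode on the carton's label, at (-20, 30, 81) mm in the carton's frame; axes as the carton's. The barred block is 35 mm along x, 80 mm along y (bars side by side along y). The small grey marks along the label's other long edge are not the barcode. At the start the stapler covers it.
- stapler: Black desk stapler, 150 (x) x 40 (y) x 68 mm high, about 0.3 kg, at the start upright on the barcode. Origin: centre of its underside; nose to -x, z up. Foot plate 10 mm thick, 40 wide. The arm above is 34 mm wide with parallel sides, at mid-length 41 to 61 mm above the underside (8 mm higher at the nose, lower at the rear): grip across it at mid-length, 47 mm up, near the centre of mass.
- cradle: Charging cradle screwed to the bench (fixed), base 130 x 96 x 18 mm (x from -60 to +70 mm). Origin: on the bench under the socket's centre; z up, front -x, roughly towards the robot. The upright socket rises to z = 75 mm, outside 52 (x) x 48 (y) mm, inside 38 x 34 mm, floor at z = 25 mm, so 50 mm deep.
- scanner: Cordless pistol-grip barcode scanner, about 0.22 kg, 170 mm tall, handle loose in the cradle's socket (2 mm play; out after 50 mm straight up). Origin: centre of the handle's foot; z up, front -x; in the cradle its axes are the cradle's. Handle 34 x 30 x 118 mm. Head on top: bar 46 mm wide (y), 38 thick, x from -75 to +30 mm, drooping 20 degrees to the front; front 34 mm is a 60 mm wide snout.
- scanner_grip (a point): Where to grip the scanner's head across its 46 mm width (along the scanner's y, flat parallel sides), from above: (-6, 0, 139) mm in the scanner's frame, inside the head, 18 mm below its upper face and 22 mm above its lower face. Axes as the scanner's.
- scanner_window (a point): Middle of the scanner's window on the front face of the snout, at (-76, 0, 112) mm in the scanner's frame. Own frame: x points out of the window along the line of sight, in the cradle 20 degrees below level towards the scanner's -x; y is the scanner's -y; z is square to both, up.
- clipboard: Bystander: brown A5 clipboard with paper and a steel clip, 160 x 230 mm, about 20 mm high at the clip, lying on the bench beyond the work. Origin: centre of its underside.
- bin: Bystander: small open red plastic bin of steel fittings, 100 x 140 x 70 mm, on the bench beyond the work. Origin: centre of its underside.
- marker: Bystander: capped marker pen, 135 mm long (x), 15 mm thick, lying on the bench between the robot and the work. Origin: underside at mid-length.

How it is judged (in metres and radians):
On the way, in this order (a step that is already met when the one before it is completed fails the run):
1. the stapler stands upright on the bench, at rest and released, touching nothing else (height (world z) of stapler between -0.006 and 0.008 m and angle between stapler's own z axis and vertical below 0.15 rad and linear speed of stapler below 0.03 m/s and contact force between the fingers and stapler below 0.1 N and contact force between stapler and carton below 0.1 N and contact force between stapler and cradle below 0.1 N and contact force between stapler and clipboard below 0.1 N and contact force between stapler and bin below 0.1 N and contact force between stapler and marker below 0.1 N), for 0.2 s.
2. the scanner is drawn out of the cradle and held raised in the gripper (contact force between the fingers and scanner above 1.5 N and contact force between scanner and cradle below 0.2 N and z of scanner in the frame of cradle above 0.08 m), for 0.2 s.
At the end, for the whole second after the job is handed in: Gripper holds the scanner still, clear of all else; sight line within 40 degrees of straight down, within 25 mm (each way) of the barcode's middle, which lies 60 to 160 mm from the window; stapler upright on the bench, released, at rest; carton moved under 30 mm (all of step 1 and x of barcode in the frame of scanner_window between 0.06 and 0.16 m and y of barcode in the frame of scanner_window between -0.025 and 0.025 m and z of barcode in the frame of scanner_window between -0.025 and 0.025 m and angle between scanner_window's own x axis and vertical above 2.44159 rad and contact force between the fingers and scanner above 1.5 N and linear speed of scanner below 0.03 m/s and angular speed of scanner below 0.2 rad/s and contact force between scanner and cradle below 0.2 N and contact force between scanner and carton below 0.2 N and contact force between scanner and bench below 0.2 N and contact force between scanner and stapler below 0.2 N and contact force between scanner and clipboard below 0.2 N and contact force between scanner and bin below 0.2 N and contact force between scanner and marker below 0.2 N and distance of carton from where it was at the start of the episode below 0.03 m); the arm keeps its last pose, push and grip.
It fails at once if the stapler is dropped or flung down on the bench (faster than 0.5 m/s within 40 mm of it) (height (world z) of stapler below 0.04 m and linear speed of stapler above 0.5 m/s).
It fails at once if the carton is shifted by more than 30 mm (distance of carton from where it was at the start of the episode above 0.03 m).
It fails at once if a bystander (clipboard, bin or marker) is moved by more than 30 mm (distance of any of clipboard, bin, marker from where it was at the start of the episode above 0.03 m).
It also fails if it takes over 64 s, if anything falls off the work surface, if the arm or the gripper's body presses on something with over 40 N, if the wrist force passes 120 N, or if a joint passes its speed limit or range.

## Working session

There is one attempt and no reset: what is moved stays moved. The work goes in short steps, Python scripts to look and compute and a shell command to move; the robot and the scene stay as the last step left them, time stands still between calls to the robot, and variables do not carry over. Pictures are saved under pics/ and viewed, at most 10 in all, crops included, and the job is handed in when it is done.

```bash
ls; mkdir -p pics; python3 - <<'E'
from workcell import bot
import cv2
for n in ["scene","side","wrist"]:
    im=bot.camera(n); cv2.imwrite(f"pics/{n}0.png",im)
    c=bot.calibration(n); print(n,c)
s=bot.get_state(); print(s['tool_pos'],s['tool_rot'],s['t'],bot.tips_ahead)
a=cv2.imread("pics/scene0.png");b=cv2.imread("pics/side0.png")
E
```

```text
pics
scene {'fov_y': 48.211130206022816, 'cx': 253.16638361792172, 'cy': 193.34542524766837, 'dist': array([-0.07714629,  0.        ,  0.        ,  0.        ,  0.        ]), 'R': array([[-0.06675792,  0.99773552, -0.00819822],
       [ 0.55425949,  0.03025048, -0.83179404],
       [-0.82966246, -0.06007278, -0.55502384]]), 't': array([  31.41853979, -225.81944865, 1454.02825823])}
side {'fov_y': 55.14001443111763, 'cx': 259.7452643478643, 'cy': 185.95839374928542, 'dist': array([-0.04989748,  0.        ,  0.        ,  0.        ,  0.        ]), 'R': array([[-8.12885765e-01, -5.82423150e-01, -8.15449862e-05],
       [-4.53846539e-01,  6.33519616e-01, -6.26638823e-01],
       [ 3.65020618e-01, -5.09348771e-01, -7.79309809e-01]]), 't': array([501.49637007, 326.52988657, 717.55621429])}
wrist {'fov_y': 69.23812607906366, 'cx': 252.56799289780184, 'cy': 196.4443853148519, 'dist': array([-0.01138328,  0.        ,  0.        ,  0.        ,  0.        ]), 'tool_from_camera': array([[-4.35570773e-04, -9.63154713e-01, -2.68947597e-01,
         7.70920373e+01],
       [ 9.99999704e-01, -5.90211569e-04,  4.94127521e-04,
         4.55312197e-02],
       [-6.34657234e-04, -2.68947302e-01,  9.63154684e-01,
        -1.45705605e+02],
       [ 0.00000000e+00,  0.00000000e+00,  0.00000000e+00,
         1.00000000e+00]])}
[216.43339389 586.05572552 238.50442427] [-5.52799457e-01 -3.09235975e+00  1.34601430e-03] 0.15 25.0
```

View pics/scene0.png

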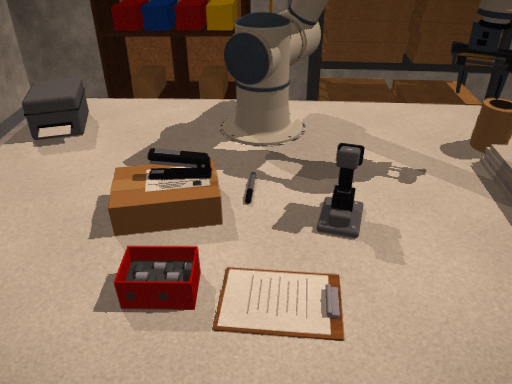

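View pics/side0.png

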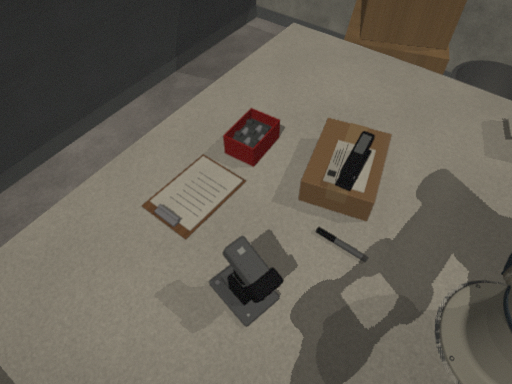

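View pics/wrist0.png

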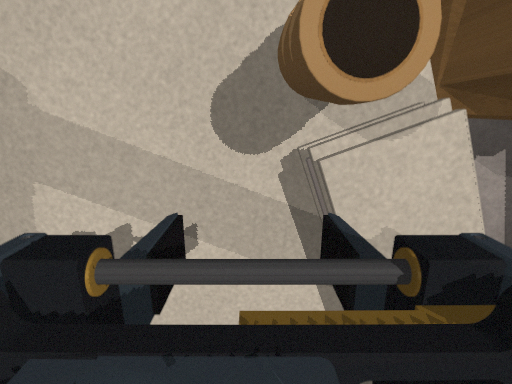

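The scene camera looks back at the robot. The carton with the stapler is near (165,195), the cradle and scanner near (343,190), and the marker at (250,187). The side view shows the carton at (347,165) and the scanner at (250,265). Next I'll enlarge crops from both.

```bash
python3 - <<'E'
import cv2,numpy as np
a=cv2.imread("pics/scene0.png");b=cv2.imread("pics/side0.png")
def crop(im,x,y,w,h,k):
    c=cv2.resize(im[y:y+h,x:x+w],None,fx=k,fy=k,interpolation=cv2.INTER_CUBIC)
    c=np.clip(c.astype(float)*1.5,0,255).astype(np.uint8)
    for i in range(0,w,10): cv2.putText(c,str(x+i),(int(i*k),8),0,.27,(0,0,255),1) if i%20==0 else 0; cv2.line(c,(int(i*k),9),(int(i*k),13),(0,0,255),1)
    for i in range(0,h,10): cv2.putText(c,str(y+i),(0,int(i*k)+3),0,.27,(255,0,0),1) if i%20==0 else 0
    return c
p=np.zeros((600,800,3),np.uint8)
for im,x,y,w,h,X,Y in [(a,105,140,130,100,0,0),(a,300,135,130,100,400,0),(b,290,110,130,110,0,300),(b,195,230,130,100,400,300)]:
    c=crop(im,x,y,w,h,3.0)[:300,:400]; p[Y:Y+c.shape[0],X:X+c.shape[1]]=c
cv2.imwrite("pics/crops.png",p)
E
cat > h.py <<'E'
import numpy as np,cv2
from workcell import bot
from scipy.spatial.transform import Rotation as Rn
def cam(n,st=None):
    c=bot.calibration(n); f=192/np.tan(np.radians(c['fov_y']/2))
    K=np.array([[f,0,c['cx']],[0,f,c['cy']],[0,0,1]])
    if n=='wrist':
        st=st or bot.get_state(); T=np.eye(4); T[:3,:3]=Rn.from_rotvec(st['tool_rot']).as_matrix(); T[:3,3]=st['tool_pos']
        M=np.linalg.inv(T@c['tool_from_camera']); return K,c['dist'],M[:3,:3],M[:3,3]
    return K,c['dist'],c['R'],c['t']
def ray(C,p):
    K,d,R,t=C; u=cv2.undistortPoints(np.array([[p]],float),K,d).ravel()
    return -R.T@t, R.T@np.array([u[0],u[1],1])
def onz(C,p,z):
    o,d=ray(C,p); return o+d*(z-o[2])/d[2]
def proj(C,X):
    K,d,R,t=C; return cv2.projectPoints(np.atleast_2d(np.array(X,float)),cv2.Rodrigues(R)[0],t,K,d)[0][:,0]
def tri(C1,p1,C2,p2):
    o,d=ray(C1,p1); q,e=ray(C2,p2); s=np.linalg.lstsq(np.c_[d,-e],q-o,rcond=None)[0]
    a,b=o+d*s[0],q+e*s[1]; return (a+b)/2,np.linalg.norm(a-b)
E
```

```text
(no output)
```

View pics/crops.png

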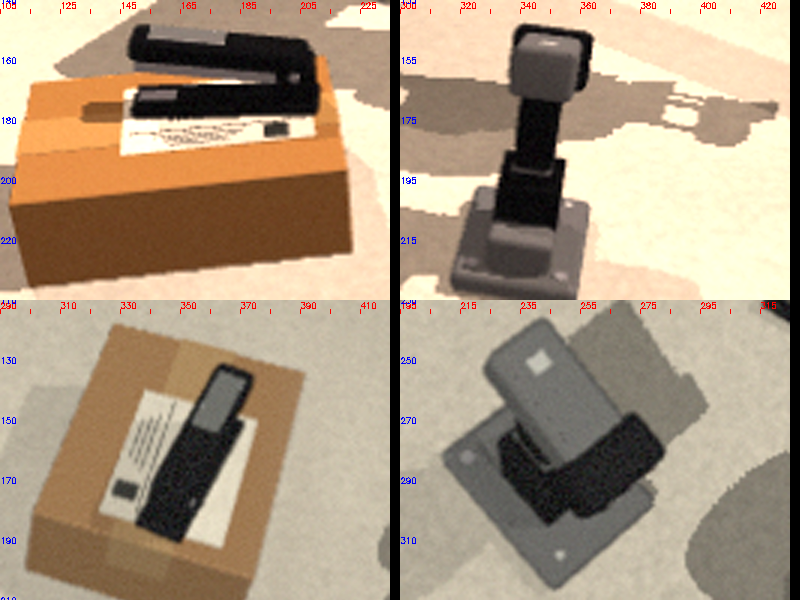

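Stapler: nose to the left in the scene view (crop 130,95) and hinge to the right at about (315,80). It lies along world y on the robot side of the label. The scanner's head is at scene (347,155), with the snout towards the robot. Now the pose fit.

```bash
cat > fit.py <<'E'
from h import *
from scipy.optimize import least_squares
S,D=cam('scene'),cam('side')
def fit(pts,x0):
    def P(v,X): c,s=np.cos(v[2]),np.sin(v[2]); return [v[0]+c*X[0]-s*X[1],v[1]+s*X[0]+c*X[1],X[2]]
    f=lambda v: np.concatenate([proj(C,P(v,X))[0]-p for C,p,X in pts])
    r=least_squares(f,x0,x_scale=[10,10,.1],loss='soft_l1'); return r.x,r.fun.reshape(-1,2).round(1).tolist()
lx,ly=(-60,40),(-45,105)
carton=[(D,(327.7,117.7),(90,-125,80)),(D,(391.3,134.3),(-90,-125,80)),(D,(375,202.3),(-90,125,80)),(D,(302.3,181),(90,125,80)),
 (S,(109,208.3),(90,-125,80)),(S,(220.7,196.7),(90,125,80)),(S,(116,168),(-90,-125,80)),
 (D,(339,140),(40,-45,80)),(D,(376,150),(-60,-45,80)),(D,(364,192.7),(-60,105,80)),(D,(323.3,181.7),(40,105,80)),(S,(145.3,192),(40,-45,80)),(S,(210,185),(40,105,80))]
v,r=fit(carton,[500,-250,0]); print('carton',v.round(3),r)
c,s=np.cos(v[2]),np.sin(v[2]); print('barcode',v[0]+c*-20-s*30,v[1]+s*-20+c*30)
cr=[(D,(209.3,282.3),(70,48,18)),(D,(247.3,326),(-60,48,18)),(D,(280,293.3),(-60,-48,18)),(S,(316.7,231.7),(70,-48,18)),(S,(359.3,234),(70,48,18)),(S,(363.3,202.7),(-60,48,18)),(S,(326.7,201),(-60,-48,18))]
v,r=fit(cr,[500,200,0]); print('cradle',v.round(3),r)
for n,p,q in [('white',(348.3,148.3),(241,250.7))]: print(n,tri(S,p,D,q))
for p in [(241,250.7),(243.3,236),(223.3,250.7)]: print('side head z150',onz(D,p,150))
# stapler arm top ends: scene nose (149,150) hinge(209,154); side nose(372,132) rear (341,187)
for n,p,q in [('nose',(147.5,155),(368.7,134)),('foot nose/rear',(211.5,171),(343,189))]: print(n,tri(S,p,D,q))
# arm edges in side view, z top approx
for z,p in [(147,(364.3,131.5)),(147,(374.5,135.3)),(133,(352,163)),(133,(365,168)),(125,(335.5,184.7)),(125,(350.5,190.5))]: print(p,onz(D,p,z).round(1))
for p in [(247,200),(254,173)]: print('marker',onz(S,p,8).round())
E
python3 fit.py
```

```text
carton [ 4.85119e+02 -2.09664e+02  2.46000e-01] [[-0.0, -0.2], [0.6, -0.4], [0.3, 0.9], [-1.3, 0.1], [-1.4, -0.1], [0.5, -0.7], [-1.2, -0.6], [-0.8, 0.6], [-0.3, 0.6], [0.2, 0.3], [-0.0, -0.7], [-0.1, -0.1], [0.2, 0.2]]
barcode 458.41278955762925 -185.4405926478098
cradle [ 5.05546e+02  2.11475e+02 -1.91000e-01] [[-3.0, -1.1], [-0.6, -0.8], [0.3, 0.5], [0.4, -4.2], [0.9, -0.0], [-0.2, -1.2], [-2.6, -4.8]]
white (array([504.81533779, 210.63583966, 188.03658429]), np.float64(3.9047457632629095))
side head z150 [519.1661962  196.91347479 150.        ]
side head z150 [535.01476277 168.88011453 150.        ]
side head z150 [546.19379845 216.33780595 150.        ]
nose (array([ 463.83126925, -249.68924129,  137.71678076]), np.float64(0.8361835441304121))
foot nose/rear (array([ 446.4489963 , -101.03020311,   86.28867974]), np.float64(3.4774462793844143))
(364.3, 131.5) [ 474.  -241.7  147. ]
(374.5, 135.3) [ 447.8 -244.1  147. ]
(352, 163) [ 454.9 -142.3  133. ]
(365, 168) [ 423.4 -145.8  133. ]
(335.5, 184.7) [457.3 -68.6 125. ]
(350.5, 190.5) [422.3 -73.4 125. ]
marker [450. -17.   8.]
marker [318.  -8.   8.]
```

```bash
cat >> h.py <<'E'
def go(pos,R=None,st=None):
    """print tool-frame shift and turn from the measured pose to a target (world pos, matrix)"""
    st=st or bot.get_state(); R0=Rn.from_rotvec(st['tool_rot']).as_matrix()
    print('t',round(st['t'],2),'at',np.round(st['tool_pos'],1),'shift(tool,before turn)',(R0.T@(np.array(pos)-st['tool_pos'])).round(1))
    if R is not None: print('turn',Rn.from_matrix(R0.T@R).as_rotvec().round(4),'shift(tool,after turn)',(R.T@(np.array(pos)-st['tool_pos'])).round(1))
def down(yaw): # tool down, tool x at world angle yaw (deg)
    c,s=np.cos(np.radians(yaw)),np.sin(np.radians(yaw)); return np.array([[c,s,0],[s,-c,0],[0,0,-1.]])
E
python3 - <<'E'
from h import *
go([450,-200,320],down(97))
S=cam('scene')
for p in [(218,327),(342,334),(340,272),(223,268)]: print('clip',onz(S,p,5).round())
E
```

```text
t 0.15 at [216.4 586.1 238.5] shift(tool,before turn) [-491.4 -656.5  -80.9]
turn [-8.0000e-04  4.0000e-04  1.0948e+00] shift(tool,after turn) [-808.7  136.   -81.5]
clip [844. -37.   5.]
clip [847. 180.   5.]
clip [692. 191.   5.]
clip [694. -47.   5.]
```

```bash
python3 -m handwheel '[[[-20,-25,-20,0,0,0,-1],[-27,-36,-20,0,0,0,-1],[-27,-36,-20,0,0,0,-1],[-27,-36,-20,0,0,0,-1],[-27,-36,0,0,0,0,-1],[-27,-36,0,0,0,0,-1],[-27,-36,0,0,0,0,-1],[-27,-36,0,0,0,0,-1]]]'
python3 -m handwheel '[[[-27,-36,0,0,0,0,-1],[-27,-36,0,0,0,0,-1],[-27,-36,0,0,0,0,-1],[-27,-36,0,0,0,0,-1],[-27,-36,0,0,0,0,-1],[-27,-36,0,0,0,0,-1],[-27,-36,0,0,0,0,-1],[-27,-36,0,0,0,0,-1]]]'
python3 -m handwheel '[[[-27,-36,0,0,0,0,-1],[-27,-36,0,0,0,0,-1],[0,0,0,0,0,0.14,-1],[0,0,0,0,0,0.14,-1],[0,0,0,0,0,0.14,-1],[0,0,0,0,0,0.14,-1],[0,0,0,0,0,0.14,-1],[0,0,0,0,0,0.14,-1]]]'
python3 -c "
from h import *
go([450,-200,320],down(97))"
```

```text
t: 0.95
tool_pos: [316.6, 252.3, 318.9]
tool_rot: [0.552, 3.092, 0.0]
wrist_force: [1.4, 0.1, 0.6]
grip_width: 91.2
grip_force: 0.0
t: 1.75
tool_pos: [419.4, -92.9, 318.9]
tool_rot: [0.553, 3.092, 0.0]
wrist_force: [0.5, 1.9, 0.4]
grip_width: 91.7
grip_force: 0.0
t: 2.55
tool_pos: [445.0, -177.2, 318.8]
tool_rot: [-1.773, -2.593, 0.0]
wrist_force: [-0.2, -0.3, 0.3]
grip_width: 91.0
grip_force: 0.0
t 2.55 at [ 445.  -177.2  318.8] shift(tool,before turn) [-23.1  -3.7  -1.2]
turn [-3.00e-04 -2.00e-04  2.49e-01] shift(tool,after turn) [-23.3   2.1  -1.2]
```

```bash
python3 -m handwheel '[[[0,0,0,0,0,0.125,-1],[0,0,0,0,0,0.124,-1],[0,0,0,0,0,0,-1]]]'
python3 -c "
from h import *
s=bot.get_state(); im=bot.camera('wrist'); print(s['tool_pos'],s['tool_rot'])
import json; json.dump({k:list(map(float,s[k])) for k in('tool_pos','tool_rot')},open('w1.json','w'))
cv2.imwrite('pics/w1.png',cv2.resize(im,(800,600),interpolation=cv2.INTER_CUBIC))"
```

```text
t: 2.85
tool_pos: [445.1, -177.1, 318.8]
tool_rot: [-2.077, -2.356, 0.0]
wrist_force: [-0.2, -1.3, -0.4]
grip_width: 91.1
grip_force: 0.0
[ 445.06953492 -177.14747672  318.78152803] [-2.07742257e+00 -2.35626067e+00  1.04537926e-04]
```

View pics/w1.png

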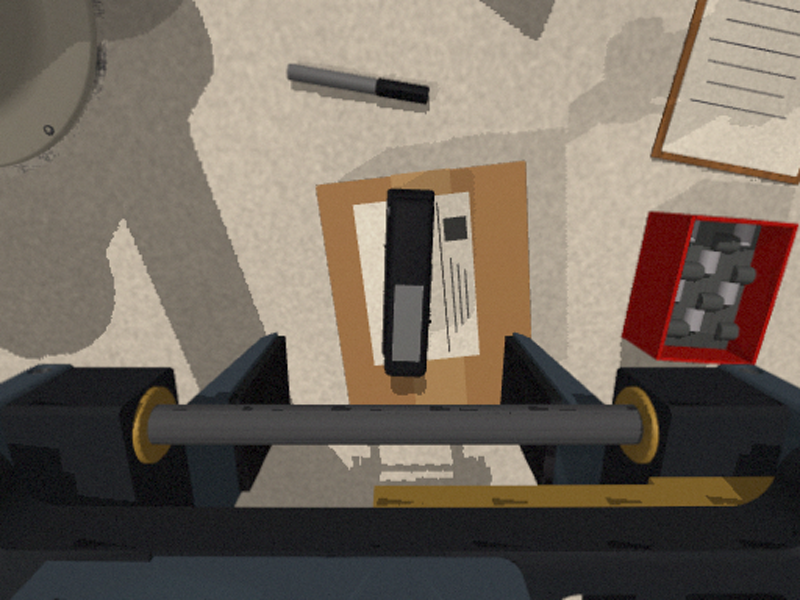

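The wrist view shows the stapler from (388..434,190) at the rear to (385..426,374) at the nose, with the label around it at (355,205), (468,193), (478,354) and (372,365).

```bash
cat > st.py <<'E'
from h import *
import json
W=cam('wrist',json.load(open('w1.json'))); k=1/1.5625; D=cam('side');S=cam('scene')
for n,p,z in [('rearL',(388,190),137),('rearR',(434,192),137),('noseL',(385,373),147),('noseR',(426,375),147),('midL',(387,285),141),('midR',(433,285),141),
 ('lab',(355,205),80),('lab',(468,193),80),('lab',(478,354),80),('lab',(372,365),80),('cart',(317,185),80),('cart',(526,161),80)]:
    print(n,onz(W,np.array(p)*k,z).round(1))
print('nose tri',tri(W,np.array((405.5,374))*k,D,(369.5,132.8)))
print('nose tri',tri(W,np.array((405.5,374))*k,S,(148.5,150)))
print('rear tri',tri(W,np.array((411,190))*k,D,(343,187.5)))
c,s=np.cos(.246),np.sin(.246)
print('carton-fit label', [(np.array([485.1+c*x-s*y,-209.7+s*x+c*y])).round(1).tolist() for x,y in [(-60,105),(40,105),(40,-45),(-60,-45),(-90,125),(90,125)]])
E
python3 st.py
```

```text
rearL [ 430.1 -104.7  137. ]
rearR [ 463.5 -101.9  137. ]
noseL [ 444.8 -244.   147. ]
noseR [ 477.3 -241.6  147. ]
midL [ 437.8 -174.3  141. ]
midR [ 472.6 -169.9  141. ]
lab [ 402.5 -121.3   80. ]
lab [497.6 -99.2  80. ]
lab [ 532.  -243.7   80. ]
lab [ 433.6 -267.4   80. ]
cart [ 368.7 -108.8   80. ]
cart [541.6 -67.3  80. ]
nose tri (array([ 460.70469796, -241.34265422,  150.25185711]), np.float64(0.07139491323394075))
nose tri (array([ 461.13308894, -244.18608693,  148.64583436]), np.float64(3.9246229281630547))
rear tri (array([ 448.61925903, -102.85022486,   86.34746375]), np.float64(0.11134591320940032))
carton-fit label [[401.3, -122.5], [498.3, -98.1], [534.9, -243.6], [437.9, -268.0], [367.4, -110.4], [541.9, -66.5]]
```

```bash
python3 -c "
from h import *
go([455.5,-177,133],down(95.7))"
```

```text
t 2.9 at [ 445.1 -177.1  318.8] shift(tool,before turn) [ -1.3  10.4 185.8]
turn [-0.0002 -0.0002  0.0311] shift(tool,after turn) [ -0.9  10.4 185.8]
```

```bash
python3 -m handwheel '[[[-1,10.4,36,0,0,0.031,-1],[0,0,40,0,0,0,-1],[0,0,40,0,0,0,-1],[0,0,30,0,0,0,-1],[0,0,20,0,0,0,-1],[0,0,12,0,0,0,-1],[0,0,7.8,0,0,0,-1],[0,0,0,0,0,0,-1]]]' 30
python3 -m handwheel '[[[0,0,0,0,0,0,0.6],[0,0,0,0,0,0,0.9],[0,0,0,0,0,0,1],[0,0,0,0,0,0,1],[0,0,0,0,0,0,1],[0,0,0,0,0,0,1],[0,0,0,0,0,0,1],[0,0,0,0,0,0,1]]]' 30
```

```text
t: 3.7
tool_pos: [455.3, -176.7, 132.5]
tool_rot: [-2.108, -2.328, 0.001]
wrist_force: [-0.1, 0.1, 0.2]
grip_width: 91.1
grip_force: 0.0
t: 4.5
tool_pos: [455.6, -176.9, 133.1]
tool_rot: [-2.111, -2.327, 0.0]
wrist_force: [-0.2, 0.2, 1.1]
grip_width: 34.0
grip_force: 29.9
```

```bash
python3 -m handwheel '[[[0,0,-5,0,0,0,1],[0,0,-15,0,0,0,1],[0,0,-25,0,0,0,1],[0,0,-25,0,0,0,1],[0,0,-20,0,0,0,1],[10,8,0,0,0,0,1],[20,16,0,0,0,0,1],[30,24,0,0,0,0,1]]]'
python3 -m handwheel '[[[30,24,0,0,0,0,1],[30,24,0,0,0,0,1],[30,23,0,0,0,0,1],[30,23,0,0,0,0,1],[20,16,0,0,0,0,1],[11.5,8.4,0,0,0,0,1],[0,0,0,0,0,0,1],[0,0,0,0,0,0,1]]]'
python3 -c "
from h import *
go([600,50,54],down(95.7));print(bot.get_state()['wrist_force'])"
```

```text
t: 5.3
tool_pos: [497.4, -112.0, 222.5]
tool_rot: [-2.113, -2.324, 0.001]
wrist_force: [0.0, -0.3, -3.0]
grip_width: 33.9
grip_force: 29.9
t: 6.1
tool_pos: [600.1, 49.6, 222.4]
tool_rot: [-2.11, -2.326, 0.002]
wrist_force: [-1.1, 0.4, -2.9]
grip_width: 33.9
grip_force: 29.9
t 6.1 at [600.1  49.6 222.4] shift(tool,before turn) [  0.4   0.2 168.4]
turn [-0.0015  0.0001 -0.0022] shift(tool,after turn) [  0.4  -0.  168.4]
[-1.0823565   0.36382656 -2.92663501]
```

```bash
python3 -m handwheel '[[[0,0,25,0,0,0,1],[0,0,35,0,0,0,1],[0,0,35,0,0,0,1],[0,0,30,0,0,0,1],[0,0,20,0,0,0,1],[0,0,10,0,0,0,1],[0,0,8,0,0,0,1],[0,0,3,0,0,0,1]]]'
python3 -m handwheel '[[[0,0,1,0,0,0,1],[0,0,1,0,0,0,1],[0,0,0.7,0,0,0,1],[0,0,0,0,0,0,1]]]'
```

```text
t: 6.9
tool_pos: [600.7, 49.3, 57.1]
tool_rot: [2.112, 2.326, 0.0]
wrist_force: [-0.5, 0.5, -2.9]
grip_width: 33.5
grip_force: 29.9
t: 7.3
tool_pos: [600.9, 49.8, 54.8]
tool_rot: [2.111, 2.326, 0.001]
wrist_force: [0.6, -0.5, -3.5]
grip_width: 33.5
grip_force: 29.9
```

Not in contact yet, so I'll creep down.

```bash
for i in 1 2 3; do python3 -m handwheel '[[[0,0,0.7,0,0,0,1],[0,0,0,0,0,0,1]]]' | egrep 'pos|force'; done
```

```text
tool_pos: [600.8, 49.8, 53.8]
wrist_force: [-0.1, -0.5, -4.4]
grip_force: 29.9
tool_pos: [600.8, 49.8, 53.2]
wrist_force: [-0.8, 0.1, 0.6]
grip_force: 29.9
tool_pos: [600.8, 49.7, 53.1]
wrist_force: [-5.2, -0.6, 13.3]
grip_force: 29.9
```

Contact with the bench. Release and rise, then move over to look at the scanner.

```bash
python3 -m handwheel '[[[0,0,-0.5,0,0,0,0.3],[0,0,0,0,0,0,-1],[0,0,0,0,0,0,-1],[0,0,0,0,0,0,-1],[0,0,0,0,0,0,-1],[0,0,0,0,0,0,-1]]]'
python3 -m handwheel '[[[0,0,-20,0,0,0,-1],[0,0,-40,0,0,0,-1],[0,0,-50,0,0,0,-1],[0,0,-50,0,0,0,-1],[0,0,-50,0,0,0,-1],[0,0,-50,0,0,0,-1],[0,0,-40,0,0,0,-1],[0,0,0,0,0,0,-1]]]'
python3 -c "
from h import *
go([505,120,380],down(180-11))
a=bot.camera('scene');b=bot.camera('side')
p=np.hstack([cv2.resize(a[120:260,200:400],None,fx=2,fy=2),cv2.resize(b[200:340,150:350],None,fx=2,fy=2)]);cv2.imwrite('pics/s2.png',p)"
```

```text
t: 8.5
tool_pos: [600.8, 49.8, 52.8]
tool_rot: [2.111, 2.326, 0.0]
wrist_force: [-0.7, -0.3, 0.5]
grip_width: 71.5
grip_force: 0.0
t: 9.3
tool_pos: [602.6, 49.8, 359.0]
tool_rot: [2.106, 2.321, 0.01]
wrist_force: [1.2, -0.5, -0.8]
grip_width: 91.5
grip_force: 0.0
t 9.3 at [602.6  49.8 359. ] shift(tool,before turn) [ 79.3 -90.1 -22. ]
turn [ 0.0074  0.0069 -1.2817] shift(tool,after turn) [109.2  50.3 -21. ]
```

View pics/s2.png

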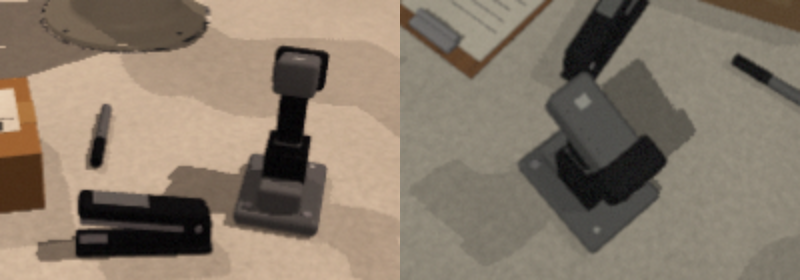

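The stapler stands upright on its own at scene crop (145,225). The cradle and scanner are unchanged. Next, the turn and a look at the scanner from above.

```bash
python3 -m handwheel '[[[0,0,0,0,0,-0.14,-1],[0,0,0,0,0,-0.14,-1],[0,0,0,0,0,-0.14,-1],[0,0,0,0,0,-0.14,-1],[0,0,0,0,0,-0.14,-1],[0,0,0,0,0,-0.14,-1],[0,0,0,0,0,-0.14,-1],[0,0,0,0,0,-0.14,-1]]]' | grep tool
python3 -m handwheel '[[[0,0,0,0,0,-0.14,-1],[35,36,0,0,0,0,-1],[35,36,0,0,0,0,-1],[35,36,0,0,0,0,-1],[0,0,0,0,0,0,-1],[0,0,0,0,0,0,-1]]]' | grep tool
python3 -c "
from h import *
import json
s=bot.get_state(); im=bot.camera('wrist'); json.dump({k:list(map(float,s[k])) for k in('tool_pos','tool_rot')},open('w2.json','w'))
cv2.imwrite('pics/w2.png',im)"
python3 -m handwheel '[[[0,25,0,0,0,0,-1],[0,30,0,0,0,0,-1],[0,25,0,0,0,0,-1],[0,0,0,0,0,0,-1],[0,0,0,0,0,0,-1]]]' | grep tool
python3 -c "
from h import *
import json
s=bot.get_state(); im=bot.camera('wrist'); json.dump({k:list(map(float,s[k])) for k in('tool_pos','tool_rot')},open('w3.json','w'))
cv2.imwrite('pics/w3.png',im)
a=cv2.imread('pics/w2.png'); p=np.vstack([x[0:240] for x in (a,im)]); p=cv2.resize(p[:,56:456],None,fx=1.25,fy=1.25,interpolation=cv2.INTER_CUBIC)
p=np.hstack([cv2.resize(x[0:260,100:420],(400,325),interpolation=cv2.INTER_CUBIC) for x in (a,im)]);cv2.imwrite('pics/w23.png',p)"
```

```text
tool_pos: [600.1, 49.7, 350.8]
tool_rot: [-0.543, -3.091, 0.001]
tool_pos: [520.4, 177.7, 351.6]
tool_rot: [-0.332, -3.122, 0.001]
tool_pos: [538.9, 254.3, 351.8]
tool_rot: [-0.336, -3.122, 0.002]
```

View pics/w23.png

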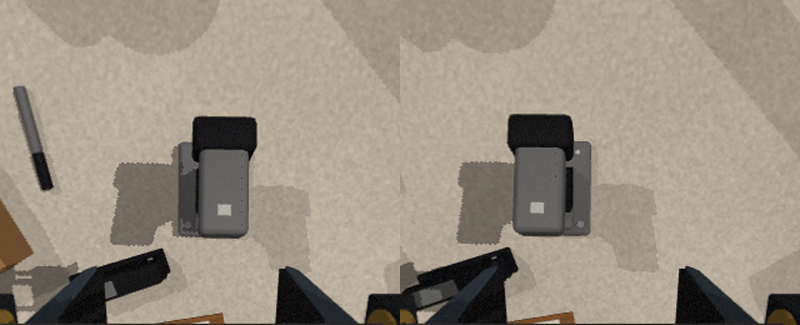

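The two wrist views show the scanner's head with the snout at the top, towards the robot. The grey bar spans x 200–247 in w2 and 113–165 in w3. The white spot is at (224,210) and (537,208). Triangulating these.

```bash
cat > sc.py <<'E'
from h import *
import json
A=cam('wrist',json.load(open('w2.json')));B=cam('wrist',json.load(open('w3.json')))
q=lambda p:np.array(p)/1.25+[100,0]
P={}
for n,a,b in [('white',(224,210),(137,208)),('rearL',(201,234),(115,233)),('rearR',(247,235),(164,234)),('edgeL',(199,150),(115,148)),('edgeR',(248,151),(166,149)),('snL',(193,118),(109,115)),('snR',(256,118),(172,116))]:
    X,e=tri(A,q(a),B,q(b)); P[n]=X; print(n,X.round(1),round(e,1))
# expected points in scanner frame from cradle fit, z lifted 25
c,s=np.cos(np.radians(20)),np.sin(np.radians(20))
r=(P['rearL']+P['rearR'])/2; f=(P['snL']+P['snR'])/2; g=(P['edgeL']+P['edgeR'])/2
d=r-f; print('yaw',np.degrees(np.arctan2(d[1],d[0])),'droop',np.degrees(np.arctan2(d[2],np.hypot(d[0],d[1]))),'len',np.linalg.norm(d)); print('rear',r,'edge',g,'front',f)
E
python3 sc.py
```

```text
white [503.7 212.3 185.2] 0.1
rearL [521.  187.4 187.8] 1.0
rearR [533.9 229.6 176.9] 1.1
edgeL [447.7 201.5 158.6] 0.0
edgeR [458.7 247.6 150.7] 0.2
snL [417.6 202.2 150.3] 0.9
snR [430.7 260.1 150.5] 0.3
yaw -12.35870821411894 droop 16.833682475208683 len 110.49271012152315
rear [527.46032102 208.5204437  182.38658417] edge [453.19112648 224.57386628 154.63859401] front [424.15304193 231.15598422 150.3885001 ]
```

```bash
python3 -c "
from h import *
go([498.8,214.0,170],down(168))"
```

```text
t 11.4 at [538.7 254.  352.1] shift(tool,before turn) [ 30.4 -47.4 182.2]
turn [-0.001  -0.0008 -0.0055] shift(tool,after turn) [ 30.8 -47.4 182.1]
```

```bash
python3 -m handwheel '[[[15.4,-23.7,0,0,0,-0.005,-1],[15.4,-23.7,20,0,0,0,-1],[0,0,40,0,0,0,-1],[0,0,40,0,0,0,-1],[0,0,30,0,0,0,-1],[0,0,20,0,0,0,-1],[0,0,0,0,0,0,-1],[0,0,0,0,0,0,-1]]]' 10
python3 -c "
from h import *
go([498.8,214.0,170],down(168))"
```

```text
t: 12.2
tool_pos: [498.6, 214.5, 203.4]
tool_rot: [-0.329, -3.124, 0.0]
wrist_force: [0.5, 0.3, -0.2]
grip_width: 91.1
grip_force: 0.0
t 12.2 at [498.6 214.5 203.4] shift(tool,before turn) [-0.3 -0.5 33.4]
turn [-0.0001 -0.     -0.0004] shift(tool,after turn) [-0.3 -0.5 33.4]
```

```bash
python3 -m handwheel '[[[0,-0.5,15,0,0,0,-1],[0,0,12,0,0,0,-1],[0,0,6.4,0,0,0,-1],[0,0,0,0,0,0,-1],[0,0,0,0,0,0,0.2],[0,0,0,0,0,0,0.4],[0,0,0,0,0,0,0.7],[0,0,0,0,0,0,1]]]' 10
python3 -m handwheel '[[[0,0,0,0,0,0,1],[0,0,0,0,0,0,1],[0,0,0,0,0,0,1],[0,0,0,0,0,0,1]]]' 10
```

```text
t: 13.0
tool_pos: [498.3, 214.9, 169.7]
tool_rot: [0.327, 3.124, 0.0]
wrist_force: [-0.1, 0.3, 0.2]
grip_width: 62.6
grip_force: 0.0
t: 13.4
tool_pos: [498.3, 214.8, 169.5]
tool_rot: [0.327, 3.124, 0.0]
wrist_force: [-0.3, 0.3, 0.3]
grip_width: 46.4
grip_force: 10.0
```

```bash
python3 -m handwheel '[[[0,0,0,0,0,0,1],[0,0,0,0,0,0,1],[0,0,0,0,0,0,1],[0,0,-3,0,0,0,1],[0,0,-8,0,0,0,1],[0,0,-10,0,0,0,1]]]' 60
python3 -m handwheel '[[[0,0,-12,0,0,0,1],[0,0,-15,0,0,0,1],[0,0,-20,0,0,0,1],[0,0,-25,0,0,0,1],[0,0,-30,0,0,0,1],[0,0,-30,0,0,0,1],[0,0,-20,0,0,0,1],[0,0,0,0,0,0,1]]]' 60
python3 -m handwheel '[[[0,0,0,0,0,0,1],[0,0,0,0,0,0,1],[0,0,0,0,0,0,1]]]'
python3 -c "
from h import *
import json
# final pose: scanner pitched by p, heading yaw h
s=bot.get_state(); R0=Rn.from_rotvec(s['tool_rot']).as_matrix()
Rs=Rn.from_euler('z',-12.2,degrees=True).as_matrix()   # scanner attitude now
ps=np.array([504.7,213.2,25+ s['tool_pos'][2]-169.5])
rel=R0.T@Rs; pr=R0.T@(ps-s['tool_pos']); json.dump([rel.tolist(),pr.tolist()],open('grasp.json','w'))
b=np.array([458.4,-185.4,81])
for p,h in [(55,-22),(50,-22)]:
    R=Rn.from_euler('zy',[h,-p],degrees=True) if 0 else Rn.from_euler('ZY',[h,-p],degrees=True)
    R=R.as_matrix(); sight=R@np.array([-np.cos(np.radians(20)),0,-np.sin(np.radians(20))])
    if sight[2]>-.7: R=Rn.from_euler('ZY',[h,p],degrees=True).as_matrix(); sight=R@np.array([-np.cos(np.radians(20)),0,-np.sin(np.radians(20))])
    w=b-sight*105; org=w-R@np.array([-76,0,112]); Rt=R@rel.T; tcp=org-Rt@pr
    print(p,sight.round(3),'window',w.round(1),'foot',org.round(1),'toolz',Rt[:,2].round(2)); go(tcp,Rt); print(tcp)
"
```

```text
t: 14.0
tool_pos: [498.0, 214.8, 190.9]
tool_rot: [-0.327, -3.124, 0.0]
wrist_force: [0.1, 0.4, -2.2]
grip_width: 45.8
grip_force: 60.0
t: 14.8
tool_pos: [499.2, 215.2, 346.0]
tool_rot: [0.327, 3.119, 0.003]
wrist_force: [0.2, 0.2, -2.2]
grip_width: 45.7
grip_force: 60.0
t: 15.1
tool_pos: [497.7, 214.7, 341.3]
tool_rot: [-0.327, -3.123, 0.001]
wrist_force: [-0.0, -1.1, -2.3]
grip_width: 45.8
grip_force: 60.0
55 [-0.24   0.097 -0.966] window [ 483.6 -195.6  182.4] foot [ 609.1 -246.3  180.4] toolz [ 0.76 -0.31 -0.57]
t 15.1 at [497.7 214.7 341.3] shift(tool,before turn) [ -84.  -406.5   84.1]
turn [ 0.0858 -0.957   0.1587] shift(tool,after turn) [ -18.  -385.6  174.2]
[ 495.5394879  -200.39238064  257.4721787 ]
50 [-0.317  0.128 -0.94 ] window [ 491.7 -198.9  179.7] foot [ 616.5 -249.3  165.9] toolz [ 0.71 -0.29 -0.64]
t 15.1 at [497.7 214.7 341.3] shift(tool,before turn) [ -99.  -409.1   88.2]
turn [ 0.078 -0.87   0.161] shift(tool,after turn) [ -39.7 -385.7  186.1]
[ 509.65878849 -206.09694837  253.30994116]
```

```bash
python3 -m handwheel '[[[-4,-20,0,0,0,0,1],[-8,-40,0,0,0,0,1],[-9,-42,0,0,0,0,1],[-9,-42,0,0,0,0,1],[-9,-42,0,0,0,0,1],[-9,-42,0,0,0,0,1],[-9,-42,0,0,0,0,1],[-9,-42,0,0,0,0,1]]]' | grep tool
python3 -m handwheel '[[[-9,-42,0,0,0,0,1],[-6,-30,0,0,0,0,1],[-3,-22,0,0,0,0,1],[0,0,0,0.006,-0.067,0.011,1],[0,0,0,0.0108,-0.12,0.02,1],[0,0,0,0.0108,-0.12,0.02,1],[0,0,0,0.0108,-0.12,0.02,1],[0,0,0,0.0108,-0.12,0.02,1]]]' | grep tool
python3 -m handwheel '[[[0,0,0,0.0108,-0.12,0.02,1],[0,0,0,0.0108,-0.12,0.02,1],[0,0,0,0.0108,-0.12,0.02,1],[0,0,0,0,0,0,1],[0,0,0,0,0,0,1]]]'
cat > fin.py <<'E'
from h import *
import json
rel,pr=map(np.array,json.load(open('grasp.json')))
s=bot.get_state(); b=np.array([458.4,-185.4,81])
Rt0=Rn.from_rotvec(s['tool_rot']).as_matrix()
R=Rt0@rel; win=np.array(s['tool_pos'])+Rt0@pr+R@np.array([-76,0,112]); d=R@np.array([-np.cos(np.radians(20)),0,-np.sin(np.radians(20))])
print('now: window',win.round(1),'sight',d.round(3),'joints',np.round(s['joints'],2)); v=b-win; print('dist',v@d,'off',(v-(v@d)*d).round(1))
R=Rn.from_euler('ZY',[-22,55],degrees=True).as_matrix(); d=R@np.array([-np.cos(np.radians(20)),0,-np.sin(np.radians(20))])
if d[2]>-.7: R=Rn.from_euler('ZY',[-22,-55],degrees=True).as_matrix(); d=R@np.array([-np.cos(np.radians(20)),0,-np.sin(np.radians(20))])
Rt=R@rel.T; go(b-d*105-R@np.array([-76,0,112])-Rt@pr,Rt)
E
python3 fin.py
```

```text
tool_pos: [497.6, -105.7, 341.8]
tool_rot: [-0.327, -3.123, -0.0]
tool_pos: [495.6, -199.8, 342.3]
tool_rot: [0.393, 2.565, -0.143]
t: 17.2
tool_pos: [501.2, -193.8, 343.4]
tool_rot: [0.393, 2.278, -0.174]
wrist_force: [-0.9, -0.1, -2.0]
grip_width: 46.1
grip_force: 60.0
now: window [ 480.7 -186.2  270.5] sight [-0.351  0.13  -0.927] joints [-0.6   0.02  2.06  0.67  0.31 -2.39]
dist 183.6737675171192 off [ 42.1 -23.  -19.2]
t 17.2 at [ 501.2 -193.8  343.4] shift(tool,before turn) [65.9 -8.2 55.2]
turn [ 0.035  -0.1215  0.0222] shift(tool,after turn) [72.  -7.9 47.1]
```

```bash
sed -i 's/\[-22,-\?55\]/[H,P]/; s/\[-22,-55\]/[H,P]/' fin.py; sed -i "s/^R=Rn.*/H,P=-28,-45\nR=Rn.from_euler('ZY',[H,P],degrees=True).as_matrix(); d=R@np.array([-np.cos(np.radians(20)),0,-np.sin(np.radians(20))])/; s/^if d\[2\].*/if d[2]>-.7: P=-P; R=Rn.from_euler('ZY',[H,P],degrees=True).as_matrix(); d=R@np.array([-np.cos(np.radians(20)),0,-np.sin(np.radians(20))])\nprint('target window',b-d*105,'sight',d,P)/" fin.py; python3 fin.py
```

```text
now: window [ 480.7 -186.2  270.5] sight [-0.351  0.13  -0.927] joints [-0.6   0.02  2.06  0.67  0.31 -2.39]
dist 183.6737675171192 off [ 42.1 -23.  -19.2]
target window [ 497.58072657 -206.23276186  176.16231764] sight [-0.37314978  0.19840726 -0.90630779] -45
t 17.2 at [ 501.2 -193.8  343.4] shift(tool,before turn) [ 53.4 -16.7  83.4]
turn [0.108  0.0531 0.0971] shift(tool,after turn) [ 47.5 -12.4  87.7]
```

```bash
python3 -m handwheel '[[[0,0,0,0.036,0.018,0.032,1],[0,0,0,0.036,0.018,0.032,1],[0,0,0,0.036,0.018,0.032,1],[0,0,0,0,0,0,1],[5,-1,9,0,0,0,1],[9,-2,16,0,0,0,1],[9,-2,16,0,0,0,1],[0,0,0,0,0,0,1]]]'; python3 fin.py
```

```text
t: 18.0
tool_pos: [510.2, -203.1, 295.2]
tool_rot: [0.515, 2.304, -0.216]
wrist_force: [-0.9, -0.7, -1.4]
grip_width: 46.0
grip_force: 60.0
now: window [ 487.6 -192.1  223.3] sight [-0.375  0.18  -0.909] joints [-0.52  0.12  2.09  0.38  0.16 -2.01]
dist 141.56715133331605 off [ 23.9 -18.8 -13.6]
target window [ 497.58072657 -206.23276186  176.16231764] sight [-0.37314978  0.19840726 -0.90630779] -45
t 18.0 at [ 510.2 -203.1  295.2] shift(tool,before turn) [22.7 -9.4 44.4]
turn [0.0345 0.0075 0.0308] shift(tool,after turn) [22.1 -8.6 44.9]
```

```bash
sed -i 's/H,P=-28,-45/H,P=-29,-40/; s/d\*105/d*120/g' fin.py; python3 fin.py
```

```text
now: window [ 487.6 -192.1  223.3] sight [-0.375  0.18  -0.909] joints [-0.52  0.12  2.09  0.38  0.16 -2.01]
dist 141.56715133331605 off [ 23.9 -18.8 -13.6]
target window [ 510.87718243 -214.48857721  184.92304845] sight [-0.43730985  0.24240481 -0.8660254 ] -40
t 18.0 at [ 510.2 -203.1  295.2] shift(tool,before turn) [  3.1 -12.1  55.4]
turn [0.0446 0.0948 0.0451] shift(tool,after turn) [-2.7 -9.6 55.9]
```

```bash
python3 -m handwheel '[[[0,0,0,0.022,0.047,0.023,1],[0,0,0,0.022,0.047,0.022,1],[-1,-3,15,0,0,0,1],[-1,-4,22,0,0,0,1],[-0.7,-2.6,15,0,0,0,1],[0,0,4,0,0,0,1],[0,0,0,0,0,0,1],[0,0,0,0,0,0,1]]]'; python3 fin.py
python3 -c "
from h import *
a=bot.camera('scene');b=bot.camera('side');w=bot.camera('wrist')
cv2.imwrite('pics/f.png',np.hstack([cv2.resize(a[90:240,90:290],(400,300)),cv2.resize(b[60:240,240:480],(400,300))]))"
```

```text
t: 18.8
tool_pos: [541.3, -227.1, 257.1]
tool_rot: [0.584, 2.361, -0.216]
wrist_force: [0.6, -0.6, -1.7]
grip_width: 45.8
grip_force: 60.0
now: window [ 514.8 -212.6  187.2] sight [-0.421  0.229 -0.878] joints [-0.51  0.24  2.01  0.11  0.17 -1.7 ]
dist 123.19248328730305 off [-4.6 -1.   1.9]
target window [ 510.87718243 -214.48857721  184.92304845] sight [-0.43730985  0.24240481 -0.8660254 ] -40
t 18.8 at [ 541.3 -227.1  257.1] shift(tool,before turn) [ 2.7 -3.7  1.7]
turn [0.0178 0.0243 0.0107] shift(tool,after turn) [ 2.6 -3.7  1.8]
```

View pics/f.png

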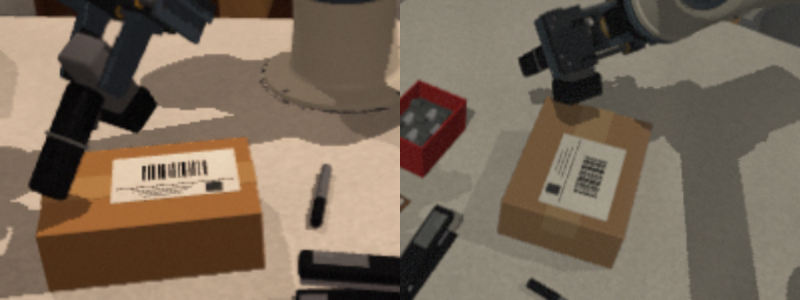

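The view shows the barcode uncovered at scene crop (175,170) and side crop (593,175). The scanner is held above the carton's left end, and the handle foot is at scene crop (50,192). I'll check whether it has slipped against the prediction.

```bash
cat > chk.py <<'E'
from h import *
import json
S,D=cam('scene'),cam('side')
print('barcode',onz(S,(177.5,175),81),onz(D,(355.8,165),81),tri(S,(177.5,175),D,(355.8,165)))
rel,pr=map(np.array,json.load(open('grasp.json'))); s=bot.get_state(); Rt=Rn.from_rotvec(s['tool_rot']).as_matrix(); R=Rt@rel; o=np.array(s['tool_pos'])+Rt@pr
for n,X in [('foot',(0,0,0)),('window',(-76,0,112)),('winL',(-76,30,112)),('winR',(-76,-30,112)),('rear',(23,0,168))]:
    W=o+R@np.array(X); a=proj(S,W)[0];b=proj(D,W)[0]
    print(n,W.round(),'scene crop',((a-[90,90])*2).round(),'side crop',((b-[240,60])/.6+[400,0]).round())
E
python3 chk.py
```

```text
barcode [ 458.65031071 -184.34243492   81.        ] [ 457.30596276 -190.61774772   81.        ] (array([ 457.163746  , -186.43403649,   81.95299606]), np.float64(4.886191790390699))
foot [ 631. -274.  153.] scene crop [ 45. 195.] side crop [526.  65.]
window [ 515. -213.  187.] scene crop [129. 113.] side crop [578.  98.]
winL [ 529. -186.  187.] scene crop [149. 119.] side crop [561. 104.]
winR [ 501. -239.  187.] scene crop [109. 107.] side crop [595.  92.]
rear [ 547. -231.  295.] scene crop [89. 32.] side crop [577.  19.]
```

The prediction matches the picture: no slip, and the barcode position is confirmed. Settle for 1 s, check, and hand in.

```bash
python3 -m handwheel '[[[0,0,0,0,0,0,1],[0,0,0,0,0,0,1],[0,0,0,0,0,0,1],[0,0,0,0,0,0,1],[0,0,0,0,0,0,1],[0,0,0,0,0,0,1],[0,0,0,0,0,0,1],[0,0,0,0,0,0,1]]]' | grep -v t:; python3 fin.py | head -2; python3 -c "
from workcell import bot
print(abs(bot.get_state()['qd']).max() if hasattr(bot.get_state()['qd'],'max') else bot.get_state()['qd']); print(bot.finish_job())"
```

```text
tool_pos: [541.4, -227.3, 256.4]
wrist_force: [-0.2, -0.3, -2.3]
grip_width: 45.6
grip_force: 60.0
now: window [ 515.  -212.7  186.5] sight [-0.421  0.23  -0.878] joints [-0.51  0.24  2.01  0.12  0.17 -1.7 ]
dist 122.66668620875275 off [-5.  -0.9  2.2]
0.0020204034446348225
the job is handed in; nothing more can be done
None
```

I handed the job in (no verdict came back): the stapler is upright and released on the bench, and the scanner is held steady about 123 mm from the barcode, its sight line about 5 mm off the middle and 29° off straight down by my measurements.

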